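# Latch the specimen carriage under the magnifier

## Robot

A 6-joint arm with a two-finger parallel gripper is mounted at the origin on the work surface. World frame = base frame: x ahead of the robot, y to its left, z up, the work surface at z = 0. Lengths are in m, angles in degrees, forces in N, time in s.
With the tool pointing down it reaches from about 0.4 to 0.825 m from the base axis. Payload 7 kg.
Tool frame: the origin (TCP) lies between the finger pads; the fingertips stand 14 mm ahead of it and the grasp point (between the pads) lies 5 mm behind it; z points along the fingers, y is the line along which they close (so a half turn about z gives the same grasp; the last joint's range is limited). The gripper opens to 88 mm and grips with 3 to 60 N. Pads are 19 mm wide; open, the fingers measure 130 mm over their backs; the gripper's body (78 mm by 193 mm) begins 47 mm behind the grasp point.
Start: joints at [16.507, 20.546, 0.682, 0, -70.136, -16.507], TCP at [0.675, -0, 0.203] pointing down, gripper open.
Joint ranges: [-176.03, 176.03], [-82.01, 121.73], [-58.28, 71.71], [-173.87, 95.51], [-174.79, -0.11], [-173.66, 173.66]. Speed limits (degrees/s): [136.94, 136.94, 172.46, 180, 180, 180].

## Interface

Orientations are given as [roll, pitch, yaw] about the fixed x, y, z axes, in that order (R = Rz(yaw) Ry(pitch) Rx(roll)).
In Python, from plant import status, cams, job gives the robot as it stands. The module is installed in compiled form; this text tells all that it offers.
- The arm moves only by the tool step_arm, never from a script. Its arguments are lists of equal length, an entry for each row: "xyz": the shift along the tool's x, y, z each as a share of 20 cm, from -1 to 1, a list of three; "yaw": the turn about the tool's z as a share of 360 degrees, from -1 to 1; "claw": the closure, from -1 (fully open) to 1 (shut). A call has 1 to 20 rows; each row is the pose to reach, as a shift and turn from the pose commanded when the call began, along the tool's axes at that moment, turning the shorter way round; what a row does not reach only later rows make up. A row lasts 1/12 s, in which the tool goes at most 41.7 mm and 7.16 degrees, less where a joint would pass 70% of its speed; a pose out of reach is approached as far as the arm can. A call with a number of a shift or a turn outside -1 to 1 is refused whole. A call with a gripper value outside its range is refused whole. The fingers move at their own pace and stop on an object; "grip_force" is the grip in N (left out, the last holds). Time passes only in rows, so rows that repeat a pose let the fingers close. It gives the time, the measured TCP pose, the force, the opening and the grip force at its end, in the units of the state.
- status.get_state(): the state, without advancing time (a new reading comes with each control period).
- cams.capture(name): name is "scene" or "side" or "wrist"; returns (picture, depth): 480x640x3 uint8, blue, green, red; 480x640 float32, m along the optical axis (not along the pixel's ray), 0 where there is no reading.
- cams.calibration(name): a dict with "mtx" (3x3 intrinsics, pixels), "camera_from_world" (4x4, takes a point from world to camera coordinates); the wrist camera has in their place "T_tool_cam" (4x4, takes a point from camera to tool coordinates, whose origin is the TCP and whose axes are the flange's). Camera axes: x right, y down, z forward; pixel columns grow to the right and rows downward; lengths in m; the calibration is good to about 2 mm. A picture is of the moment at which its call begins: read the wrist's pose just before it. calibration takes no time and is no camera call.
- job.close_job(): hands the job in; it is judged then, once.
The state is a dict: "time_s": time; "joints": joint angles; "qd": joint speeds; "joint_torque": joint torques, N m; "tcp_pos": TCP position; "eef_rot": TCP orientation; "contact_force": force on the tool from outside, world axes, zero at the start; "moment": the same for the moment, N m; "gripper_width": finger opening in m; "gripper_force": force on a finger pad.
Only numpy, scipy, OpenCV 4.12 (cv2) and the standard library are available. Lean on these libraries where they do the work, as an engineer would, in place of code of your own. Each camera call takes 0.05 s, during which the arm holds its last target. There are 200 camera calls.

## Task

Bring the antler specimen under the magnifier: with the fingers push the sprung carriage all the way in to its end stop, then let it go so that it springs back and is caught at mid position by the stop pin. Leave the specimen standing in its well without touching it, do not touch the magnifier, and leave the jar, the cup and the spare antler piece where they stand.

Things in the scene. Friction and masses are not known exactly. Their poses are not given: they have to be found in the camera images.
- stand: Viewing stand, fixed to the table, grey base plate 300 mm (its x) by 150 mm (its y) by 14 mm high. Origin on the table surface, on the carriage's centre line; the base plate runs from x = -135 to +165 mm in this frame. Its +x is the direction in which the carriage is pushed in, z up. The stand's yaw varies by up to about 50 degrees either way from the robot's x.
- carriage (a joint): Travel of the aluminium sprung carriage along the stand's +x, m: 0 fully out (at the start), 0.060 at its end stop. A return spring pushes it back towards 0 with 3.6 N at 0 rising to 7.2 N at 0.060, and a damper adds 55 N per m/s, so a slow push takes about 10 N and the free return is slow (about 0.1 m/s). Once pushed past about 0.037 the stop pin has dropped, and on release the carriage comes back only to 0.036, where the pin holds it.
- push_plate (a point): Point on the outer (-x) face of the carriage's upright push plate, the face to push on. The plate is 80 mm wide (y), 8 mm thick (x), and stands from 27 mm to 83 mm above the table; the point lies midway across it, 60 mm above the table, at x = -125 mm in the stand's frame when the carriage is out. It moves with the carriage and has the stand's axes. Behind (on the -x side of) the plate is free space above the table and base plate.
- well (a point): Centre of the floor of the white square well on the carriage, 35 mm above the table, 143 mm ahead (+x) of the push plate's face; inside 52 by 52 mm, rim 6 mm above its floor. Moves with the carriage and has the stand's axes.
- specimen: Antler slice to be viewed, loose, standing in the well: dark-rimmed bone-coloured disc 42 mm across and 26 mm high. Origin at the centre of its underside, z up.
- stop_pin (a joint): Drop of the spring-loaded vertical stop pin, m: 0 while it rides on the rail along the carriage's side, 0.007 once it has dropped behind the rail's end. It works by itself.
- pin_head (a point): Top of the black round head (18 mm across) of the stop pin, in a dark steel bracket beside the carriage at x = -20, y = -48 mm in the stand's frame; 82 mm above the table when riding, 75 mm when dropped.
- magnifier: Magnifier fixed to the stand: post 14 mm thick and 139 mm high at x = 105, y = 62 mm in the stand's frame, with an arm to the horizontal lens ring. Origin and axes are the stand's.
- lens (a point): Centre of the magnifier's lens ring, 80 mm across and 9 mm thick, 130 mm above the table, at x = 54, y = 0 mm in the stand's frame: above the well when the carriage is latched at 0.036.
- jar: Bystander: amber lidded jar, 64 mm across, 95 mm high, loose on the table beside the stand. Origin at the centre of its underside.
- cup: Bystander: white cup, 68 mm across, 85 mm high, loose on the table beside the stand. Origin at the centre of its underside.
- spare: Bystander: short upright piece of antler, 46 mm across, 45 mm high, loose on the table beside the outer half of the stand. Origin at the centre of its underside.

How it is judged:
By the outcome, as a careful person would: the job done as asked, in the order asked, and still so for the second after the job is handed in, with the robot touching nothing.
It also fails if it takes over 35 s, if anything falls off the work surface, if the arm or the gripper's body presses on something with over 40 N, if the wrist force passes 120 N, or if a joint passes its speed limit or range.

## Working session

There is one attempt and no reset: what is moved stays moved. The work goes in short steps, Python scripts to look and compute and a tool call to move; the robot and the scene stay as the last step left them, time stands still between calls to the robot, and variables do not carry over. Pictures are saved under pics/ and viewed, at most 10 in all, crops included, and the job is handed in when it is done.

Besides the shell and the picture viewer there is one more tool, called after "Request:" as name(argument=value, ...) on one line, values as JSON. step_arm: Moves the arm, as the interface text tells. Shift numbers are shares of 20 cm and turn numbers shares of 360 degrees, none past 1 either way. Its arguments: {"type":"object","properties":{"xyz":{"type":"array"},"yaw":{"type":"array"},"claw":{"type":"array"},"grip_force":{"type":"number"}},"required":["xyz","yaw","claw"]}

```bash
mkdir -p pics; python3 - <<'E'
from plant import status,cams
import cv2,numpy as np
s=status.get_state();print(s['tcp_pos'],s['eef_rot'],s['gripper_width'],s['time_s'])
for n in('scene','side'):
    p,d=cams.capture(n);cv2.imwrite(f'pics/{n}0.png',p);np.savez(f'{n}0.npz',p=p,d=d,K=cams.calibration(n)['mtx'],T=cams.calibration(n)['camera_from_world'])
    print(cams.calibration(n))
E
```

```text
[ 6.74478978e-01 -1.47986332e-05  2.02416390e-01] [ 1.79904951e+02 -7.03974039e-03 -9.00070362e+01] 0.08784258726536946 0.0
{'mtx': array([[496.59083451,   0.        , 320.64819532],
       [  0.        , 496.59083451, 245.17115572],
       [  0.        ,   0.        ,   1.        ]]), 'camera_from_world': array([[-0.25102024,  0.96792236, -0.01073071,  0.09300424],
       [ 0.79662658,  0.20027365, -0.57033021, -0.43141549],
       [-0.54988629, -0.15171279, -0.82134542,  1.33558871],
       [ 0.        ,  0.        ,  0.        ,  1.        ]])}
{'mtx': array([[482.83925793,   0.        , 316.34271183],
       [  0.        , 482.83925793, 243.73530991],
       [  0.        ,   0.        ,   1.        ]]), 'camera_from_world': array([[-0.8786633 , -0.47743098, -0.00323685,  0.57967958],
       [-0.28891126,  0.53708487, -0.79250876,  0.2399615 ],
       [ 0.38010669, -0.69541319, -0.60985194,  0.65332995],
       [ 0.        ,  0.        ,  0.        ,  1.        ]])}
```

View pics/scene0.png

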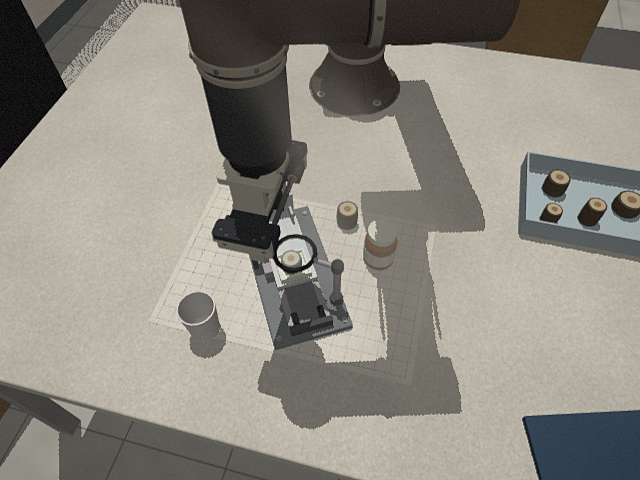

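View pics/side0.png

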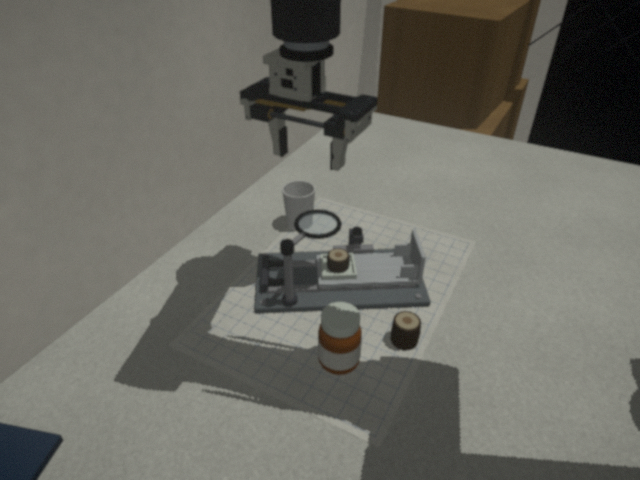

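The scene view shows the stand with +x pointing away from the robot: base corners at (351,327), (275,347) and (305,208), lens at (295,254), specimen at (291,260). The side view shows the push plate at (418,258), lens at (318,223), specimen at (338,258), post at (288,245), and base corners at (256,308) and (428,303).

```bash
cat > h.py <<'E'
import numpy as np,cv2
C={n:np.load(f'{n}0.npz') for n in('scene','side')}
def ray(n,uv):
    K,T=C[n]['K'],C[n]['T'];R=T[:3,:3]
    return -R.T@T[:3,3],R.T@np.linalg.solve(K,[*uv,1])
def plane(n,uv,z):
    o,d=ray(n,uv);return o+d*(z-o[2])/d[2]
def tri(a,b):
    P=[C[n]['K']@C[n]['T'][:3] for n in('scene','side')]
    X=cv2.triangulatePoints(*P,np.array(a,float),np.array(b,float));return X[:3,0]/X[3,0]
E
python3 - <<'E'
from h import *
print('lens',tri((295,254),(318,223)));print('spec',tri((291,259),(338,254)));print('corner',tri((351,327),(256,308)))
print('post',tri((337,264),(288,243)))
obs=[('scene',(295,254),.13,54,0),('side',(318,223),.13,54,0),('scene',(351,326),.014,165,75),('scene',(275,346),.014,165,-75),('scene',(305,208),.014,-135,75),('side',(256,305),.014,165,75),('side',(428,300),.014,-135,75)]
W=np.array([plane(n,u,z)[:2] for n,u,z,_,_ in obs]);S=np.array([o[3:] for o in obs])/1000
a,b=W-W.mean(0),S-S.mean(0)
y=np.arctan2((b[:,0]*a[:,1]-b[:,1]*a[:,0]).sum(),(a*b).sum());R=np.array([[np.cos(y),-np.sin(y)],[np.sin(y),np.cos(y)]])
t=W.mean(0)-R@S.mean(0);print('yaw',np.degrees(y),'t',t);print((W-S@R.T-t)*1000)
for n,x in dict(plate=(-.125,0),well=(.018,0),pin=(-.02,-.048)).items():print(n,R@x+t)
for n,u,z in(('jar',(340,318),.095),('spare',(406,319),.045),('cup',(299,190),.085)):
    w=plane('side',u,z)[:2];print(n,w,'stand',R.T@(w-t))
E
```

```text
lens [0.6441039  0.02489441 0.12709762]
spec [0.61446926 0.00487773 0.05859556]
corner [0.69980516 0.14277241 0.00627408]
post [0.65310429 0.10352527 0.13609132]
yaw 31.64492108762288 t [ 0.6001067  -0.00403551]
[[ 1.18499945  2.55925038]
 [-4.26605447  2.04851188]
 [ 1.27135636 -2.28980808]
 [-5.23468359  1.28778311]
 [ 7.93145607 -2.28705726]
 [-2.86890926 -5.02686202]
 [ 1.98183544  3.708182  ]]
plate [ 0.49369222 -0.0696172 ]
well [0.61543038 0.00540826]
pin [ 0.60826375 -0.05539174]
jar [0.52843157 0.17152089] stand [0.0310881  0.18705856]
spare [0.45809827 0.08173176] stand [-0.07589593  0.14752025]
cup [ 0.76049307 -0.11310617] stand [ 0.07931515 -0.17700086]
```

```bash
python3 -c "
from plant import cams;print(cams.calibration('wrist'))"
```

```text
{'mtx': array([[375.06271159,   0.        , 315.44733962],
       [  0.        , 375.06271159, 241.77925317],
       [  0.        ,   0.        ,   1.        ]]), 'T_tool_cam': array([[ 3.16697944e-05, -9.59172799e-01, -2.82820686e-01,
         7.52588282e-02],
       [ 9.99999885e-01, -1.04892855e-04,  4.67717429e-04,
        -5.01487547e-04],
       [-4.78287705e-04, -2.82820669e-01,  9.59172686e-01,
        -1.82460996e-01],
       [ 0.00000000e+00,  0.00000000e+00,  0.00000000e+00,
         1.00000000e+00]])}
```

Request:
step_arm(xyz=[[0.44,1,0],[0.44,1,0],[0.44,1,0],[0.44,1,0],[0.44,1,0],[0.44,1,0],[0.44,1,0],[0.44,1,0],[0.44,1,0],[0.44,1,0],[0.44,1,0]], yaw=[0.162,0.162,0.162,0.162,0.162,0.162,0.162,0.162,0.162,0.162,0.162], claw=[1,1,1,1,1,1,1,1,1,1,1], grip_force=10)

```text
time_s: 1.02
tcp_pos: [0.475, -0.088, 0.2031]
eef_rot: [180.0, -0.0, -148.1]
contact_force: [-0.3, 1.1, -0.2]
gripper_width: 0.0195
gripper_force: 0.0
```

```bash
python3 - <<'E'
from plant import status,cams
import cv2,numpy as np
s=status.get_state();print(s['tcp_pos'],s['eef_rot'])
for n in('scene','side','wrist'):
    p,d=cams.capture(n);cv2.imwrite(f'pics/{n}1.png',p);c=cams.calibration(n)
    if n!='wrist': np.savez(f'{n}0.npz',p=p,d=d,K=c['mtx'],T=c['camera_from_world'])
    else:
        from scipy.spatial.transform import Rotation as R
        T=np.eye(4);T[:3,:3]=R.from_euler('xyz',s['eef_rot'],degrees=True).as_matrix();T[:3,3]=s['tcp_pos']
        np.savez('wrist0.npz',p=p,d=d,K=c['mtx'],T=np.linalg.inv(T@c['T_tool_cam']))
s=cv2.imread('pics/scene1.png')[170:370,180:420];cv2.imwrite('pics/scene1c.png',cv2.resize(s,None,fx=3,fy=3))
E
```

```text
[ 0.47496937 -0.08795373  0.20313533] [ 1.79988434e+02 -2.22165753e-02 -1.48096963e+02]
```

View pics/wrist1.png

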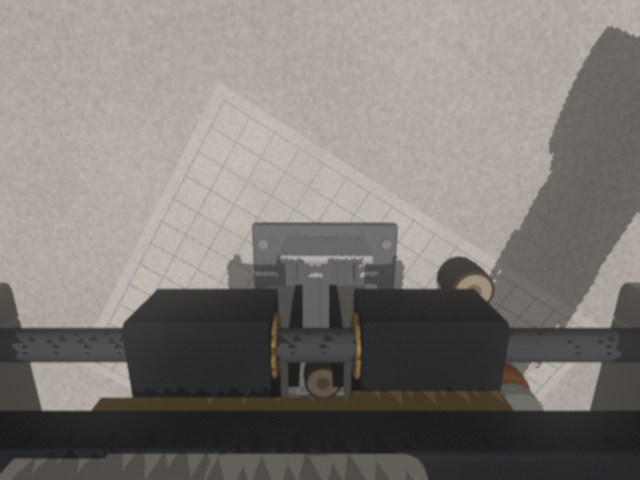

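View pics/scene1c.png

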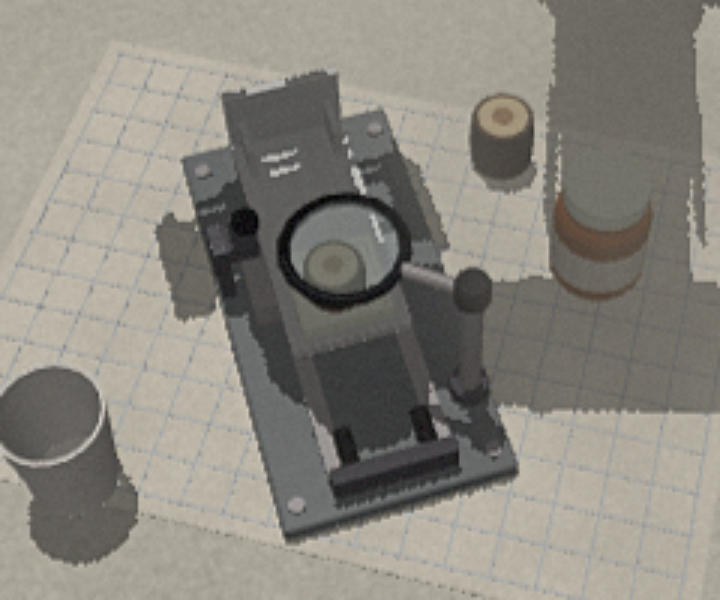

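The wrist view shows the base's outer edge level, from (254,223) to (397,223). In the scene crop the plate's top corners are at full-image (254,201.5) and (292.5,194), and nothing stands behind the plate.

```bash
python3 - <<'E'
from h import *
C['wrist']=np.load('wrist0.npz')
s=lambda u:(180+u[0]/3,170+u[1]/3)
def rep(t,L,Rr):
    d=L-Rr;print(t,L[:2],Rr[:2],'len',np.linalg.norm(d),'mid',(L+Rr)[:2]/2,'yaw',np.degrees(np.arctan2(-d[0],d[1])))
rep('plate',plane('scene',s((339,74)),.083),plane('scene',s((222,96)),.083))
rep('base wrist',plane('wrist',(397,224),.014),plane('wrist',(254,224),.014))
rep('base far',plane('scene',s((518,467)),.014),plane('scene',s((289,533)),.014))
rep('base near',plane('scene',s((383,108)),.014),plane('scene',s((183,157)),.014))
E
```

```text
plate [ 0.47951349 -0.02879717] [ 0.51705398 -0.09948214] len 0.08003532149099023 mid [ 0.49828373 -0.06413966] yaw 27.97258374930234
base wrist [ 0.4434055  -0.00873332] [ 0.52038925 -0.13239255] len 0.14566435241213985 mid [ 0.48189738 -0.07056293] yaw 31.904224697113904
base far [0.70108294 0.1469238 ] [0.77715105 0.02326394] len 0.14518304574540888 mid [0.739117   0.08509387] yaw 31.59732839242863
base near [ 0.44697314 -0.00917366] [ 0.524522   -0.13490855] len 0.14772639896799952 mid [ 0.48574757 -0.0720411 ] yaw 31.664823692538196
```

Request:
step_arm(xyz=[[0.06,0.04,0],[0.06,0.04,0.2],[0.06,0.04,0.4],[0.06,0.04,0.55],[0.06,0.04,0.65],[0.06,0.04,0.7],[0.06,0.04,0.7],[0.06,0.04,0.7]], yaw=[0,0,0,0,0,0,0,0], claw=[1,1,1,1,1,1,1,1])

```text
time_s: 1.83
tcp_pos: [0.4605, -0.0876, 0.0631]
eef_rot: [180.0, -0.1, -148.2]
contact_force: [0.5, 0.7, 0.5]
gripper_width: 0.0006
gripper_force: 0.0
```

```bash
python3 - <<'E'
from plant import cams
import cv2
p,_=cams.capture('side');cv2.imwrite('pics/side2.png',cv2.resize(p[150:350,220:480],None,fx=3,fy=3))
E
```

```text
(no output)
```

View pics/side2.png

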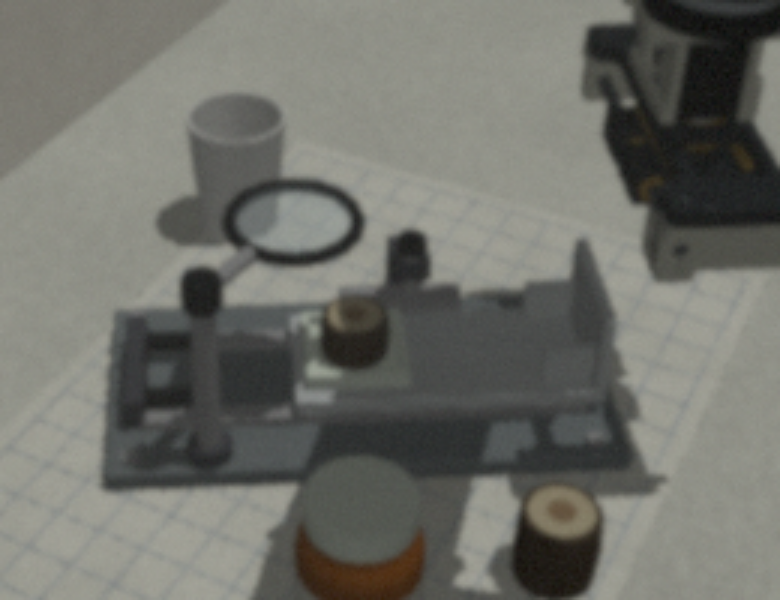

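The side view shows the gripper standing clear behind the plate (plate at crop (590,300), body at (700,240)). Next comes a slow push.

Request:
step_arm(xyz=[[-0.03,0,0],[-0.06,0,0],[-0.09,0,0],[-0.11,0,0],[-0.13,0,0],[-0.15,0,0],[-0.17,0,0],[-0.19,0,0],[-0.21,0,0],[-0.23,0,0],[-0.25,0,0],[-0.27,0,0],[-0.29,0,0],[-0.31,0,0],[-0.33,0,0],[-0.35,0,0]], yaw=[0,0,0,0,0,0,0,0,0,0,0,0,0,0,0,0], claw=[1,1,1,1,1,1,1,1,1,1,1,1,1,1,1,1])

```text
time_s: 3.22
tcp_pos: [0.5205, -0.0505, 0.0633]
eef_rot: [-180.0, -0.0, -148.3]
contact_force: [-0.5, 0.1, 0.4]
gripper_width: 0.0005
gripper_force: 0.0
```

No force has registered yet, so I'll look.

```bash
python3 - <<'E'
from plant import cams,status
import cv2,numpy as np
s=status.get_state();print(s['contact_force'],s['moment'],s['joint_torque'])
p,_=cams.capture('side');q,_=cams.capture('scene')
cv2.imwrite('pics/both3.png',cv2.resize(np.vstack([p[170:330,220:480],q[150:350,160:420]]),None,fx=1.6,fy=1.6,interpolation=2))
E
```

```text
[-0.50344267  0.10862321  0.40397603] [-0.00626506 -0.15529918  0.01693959] [-1.63132092e-01 -4.33301032e+01  2.23881358e+01  5.40520102e+00
 -2.55615916e-02  4.36270796e-02]
```

View pics/both3.png

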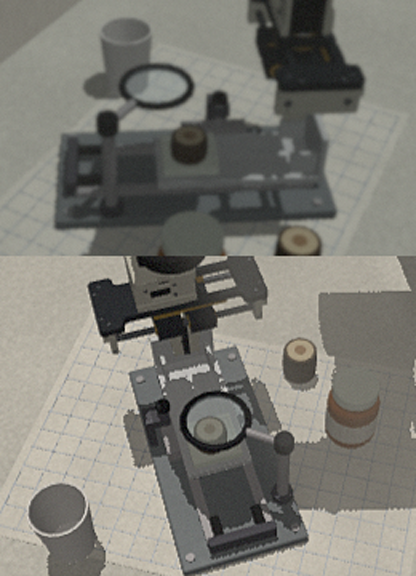

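```bash
python3 - <<'E'
from plant import cams,status
import cv2,numpy as np
t=np.array(status.get_state()['tcp_pos'])
o=[]
for n in('side','scene'):
    p,d=cams.capture(n);c=cams.calibration(n)
    pts=[t,t-[0,0,.014],t+[0,0,.052]]
    for q in pts:
        x=c['mtx']@(c['camera_from_world']@[*q,1])[:3];x,z=x[:2]/x[2],x[2];print(n,x,z,d[int(x[1]),int(x[0])])
    x=c['mtx']@(c['camera_from_world']@[*t,1])[:3];u,v=(x[:2]/x[2]).astype(int)
    cr=cv2.resize(p[v-70:v+70,u-60:u+60],None,fx=3.3,fy=3.3,interpolation=2);cv2.circle(cr,(198,231),3,(0,0,255),1);o.append(cr)
cv2.imwrite('pics/both4.png',np.hstack(o))
E
```

```text
side [399.51184767 250.6976322 ] 0.8477343263921363 0.88233954
side [398.70811766 256.8845861 ] 0.8562722536087249 0.8874058
side [402.64437945 226.58402521] 0.8160220253019501 0.6956519
scene [277.53905604 214.12976413] 1.004887399583271 1.0453371
scene [278.10016923 218.38211458] 1.016386235461847 1.0380421
scene [275.3375018  197.44546519] 0.962177437748561 0.94666046
```

View pics/both4.png

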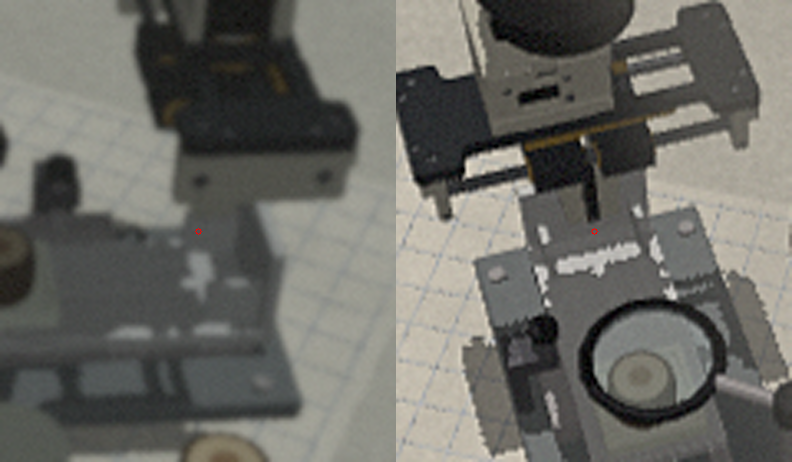

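The TCP projects to open space ahead of the plate, yet no finger shows there. I'll check the actual geometry with the depth cloud.

```bash
python3 - <<'E'
from plant import cams,status
import cv2,numpy as np
s=status.get_state();print(s['tcp_pos'],s['joints'],s['gripper_width'],s['time_s'])
y=np.radians(31.6);Rs=np.array([[np.cos(y),np.sin(y)],[-np.sin(y),np.cos(y)]])
print('tcp stand',Rs@(np.array(s['tcp_pos'][:2])-[.5995,-.002]))
from scipy.spatial.transform import Rotation as R
T=np.eye(4);T[:3,:3]=R.from_euler('xyz',s['eef_rot'],degrees=True).as_matrix();T[:3,3]=s['tcp_pos']
for n in('scene','side','wrist'):
    p,d=cams.capture(n);c=cams.calibration(n);M=T@c['T_tool_cam'] if n=='wrist' else np.linalg.inv(c['camera_from_world'])
    if n=='wrist':cv2.imwrite('pics/w5.png',p)
    v,u=np.nonzero(d>0);r=np.linalg.solve(c['mtx'],np.c_[u,v,np.ones(len(u))].T)*d[v,u]
    P=(M[:3,:3]@r).T+M[:3,3];P[:,:2]=(P[:,:2]-[.5995,-.002])@Rs.T
    m=(abs(P[:,1])<.05)&(P[:,0]>-.2)&(P[:,0]<-.04)&(P[:,2]>.055);P=P[m]
    print(n)
    for z in np.arange(.055,.16,.01):
        q=P[(P[:,2]>=z)&(P[:,2]<z+.01)]
        if len(q):print('%.3f'%z,len(q),'x',(np.percentile(q[:,0],[2,25,50,75,98])*1e3).round(),'y',(np.percentile(q[:,1],[2,50,98])*1e3).round())
E
```

```text
[ 0.52005257 -0.0507315   0.06325587] [ 1.59613056e+01  1.42639231e+01 -2.89348482e+01 -3.14283030e-03
 -4.68189666e+01 -7.42771895e+01] 0.0002213032518168785 3.4167
tcp stand [-0.09320213  0.0001234 ]
scene
0.055 112 x [-121. -119. -118. -107.  -90.] y [-40. -19.  37.]
0.065 68 x [-121. -120. -119. -118. -116.] y [-40. -22.  38.]
0.075 50 x [-126. -120. -119. -118. -117.] y [-41. -31.  36.]
0.085 40 x [-89. -84. -83. -82. -81.] y [-19.  -3.  13.]
0.095 54 x [-87. -84. -82. -81. -80.] y [-19.  -2.  11.]
0.105 54 x [-87. -83. -82. -81. -80.] y [-18.  -3.  12.]
0.115 58 x [-85. -83. -82. -81. -80.] y [-21.  -2.  15.]
0.125 19 x [-96. -85. -83. -81. -79.] y [-12.   1.  11.]
0.135 5 x [-101. -101.  -91.  -85.  -82.] y [1. 2. 3.]
0.145 5 x [-97. -97. -89. -89. -87.] y [-37.   1.   1.]
0.155 112 x [-87. -56. -55. -54. -53.] y [-37.   1.  43.]
side
0.055 137 x [-126. -120. -119. -108.  -92.] y [-29.  30.  43.]
0.065 68 x [-125. -120. -119. -119. -119.] y [-15.  24.  43.]
0.075 110 x [-127. -124. -122. -120. -119.] y [-4. 22. 42.]
0.085 39 x [-109. -100.  -94.  -87.  -83.] y [13. 15. 20.]
0.095 6 x [-98. -90. -88. -85. -84.] y [16. 17. 18.]
0.145 2 x [-60. -59. -58. -58. -57.] y [32. 32. 32.]
0.155 63 x [-64. -58. -56. -55. -55.] y [-31.  22.  36.]
wrist
0.055 1432 x [-126. -126. -109.  -99.  -90.] y [-33.   2.  38.]
0.065 803 x [-126. -126. -126. -126. -125.] y [-35.   4.  40.]
0.075 3510 x [-126. -125. -123. -121. -118.] y [-35.   2.  40.]
0.085 341 x [-124. -104. -103. -102. -102.] y [-30.   0.  34.]
0.095 303 x [-104. -103. -102. -102. -101.] y [-6.  2.  8.]
0.105 375 x [-104. -102. -102. -101.  -97.] y [-5.  2.  7.]
0.115 277 x [-104. -102. -102. -102. -101.] y [-4.  0.  6.]
0.125 590 x [-102.  -91.  -88.  -85.  -83.] y [-3.  1.  5.]
0.135 68 x [-97. -95. -92. -90. -82.] y [-3. -3.  5.]
0.145 36 x [-99. -98. -96. -95. -93.] y [-3. -3.  5.]
0.155 3041 x [-131. -131. -131. -131. -107.] y [-32.  -2.  34.]
```

View pics/w5.png

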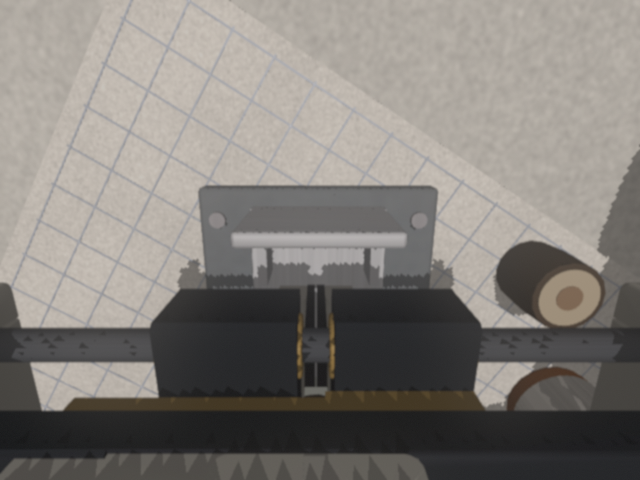

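The depth cloud shows the real fingertips end at about z = 0.087, roughly 40 mm higher than stated. The fingers passed just over the plate and touched nothing. I'll rise, go back, descend 35 mm lower, and check.

Request:
step_arm(xyz=[[0,0,-0.1],[0,0,-0.1],[0.12,0,-0.1],[0.24,0,-0.1],[0.35,0,-0.1],[0.35,0,-0.1],[0.35,0,0.05],[0.35,0,0.12],[0.35,0,0.18],[0.35,0,0.18],[0.35,0,0.18]], yaw=[0,0,0,0,0,0,0,0,0,0,0], claw=[1,1,1,1,1,1,1,1,1,1,1])

```text
time_s: 4.48
tcp_pos: [0.4604, -0.0876, 0.0272]
eef_rot: [180.0, -0.1, -148.3]
contact_force: [-0.0, -0.8, 0.1]
gripper_width: 0.0003
gripper_force: 0.0
```

```bash
cat > cloud.py <<'E'
from plant import cams,status
import numpy as np
s=status.get_state();y=np.radians(31.6);Rs=np.array([[np.cos(y),np.sin(y)],[-np.sin(y),np.cos(y)]])
t=np.array(s['tcp_pos']);ts=Rs@(t[:2]-[.5995,-.002]);print('tcp stand',ts,t[2],s['contact_force'],s['time_s'])
for n in('scene','side'):
    p,d=cams.capture(n);c=cams.calibration(n);M=np.linalg.inv(c['camera_from_world'])
    v,u=np.nonzero(d>0);r=np.linalg.solve(c['mtx'],np.c_[u,v,np.ones(len(u))].T)*d[v,u]
    P=(M[:3,:3]@r).T+M[:3,3];P[:,:2]=(P[:,:2]-[.5995,-.002])@Rs.T
    f=P[(np.abs(P[:,:2]-ts)<[.014,.03]).all(1)&(P[:,2]>.03)&(P[:,2]<.12)]
    w=P[(abs(P[:,1])<.045)&(P[:,0]>-.135)&(P[:,0]<-.04)&(P[:,2]>.06)&(P[:,2]<.08)]
    q=P[(abs(P[:,1])<.03)&(P[:,0]>-.0)&(P[:,0]<.11)&(P[:,2]>.055)&(P[:,2]<.066)]
    print(n,'finger min z',np.percentile(f[:,2],[0,2,10]).round(4) if len(f) else None,'plate x',np.percentile(w[:,0],[5,50,95]).round(4) if len(w) else None,'specimen top',len(q),np.median(q,0).round(4))
E
python3 cloud.py
```

```text
tcp stand [-1.63380934e-01 -1.79977810e-05] 0.02715536195233606 [-2.69866466e-04 -7.51428402e-01  6.34202092e-02] 4.4833
scene finger min z [0.0485 0.052  0.0568] plate x [-0.121  -0.1187 -0.1168] specimen top 0 [nan nan nan]
side finger min z [0.0512 0.0526 0.0537] plate x [-0.125  -0.1196 -0.1189] specimen top 281 [0.0172 0.0047 0.0607]
  return _methods._mean(a, axis=axis, dtype=dtype,
  ret = um.true_divide(
```

Fingertips are now at about 0.05, below the plate's top edge. Pushing.

Request:
step_arm(xyz=[[-0.03,0,0],[-0.06,0,0],[-0.09,0,0],[-0.11,0,0],[-0.13,0,0],[-0.15,0,0],[-0.17,0,0],[-0.19,0,0],[-0.21,0,0],[-0.23,0,0],[-0.25,0,0],[-0.27,0,0],[-0.29,0,0],[-0.31,0,0],[-0.33,0,0],[-0.35,0,0]], yaw=[0,0,0,0,0,0,0,0,0,0,0,0,0,0,0,0], claw=[1,1,1,1,1,1,1,1,1,1,1,1,1,1,1,1])

```text
time_s: 5.92
tcp_pos: [0.5176, -0.052, 0.027]
eef_rot: [179.9, -0.3, -148.4]
contact_force: [-6.8, -5.8, 7.3]
gripper_width: 0.0007
gripper_force: 4.5
```

```bash
python3 -W ignore cloud.py
```

```text
tcp stand [-0.09598393  0.00034631] 0.027031957438619157 [-6.79370018 -5.82746169  7.27527127] 5.9167
scene finger min z [0.0779 0.0787 0.0802] plate x [-0.0794 -0.0766 -0.0749] specimen top 265 [ 0.0638 -0.0035  0.0605]
side finger min z [0.0509 0.0511 0.0517] plate x [-0.083  -0.0766 -0.076 ] specimen top 292 [0.0589 0.0049 0.0606]
```

The carriage is 42 mm in, with 18 mm left to the stop.

Request:
step_arm(xyz=[[-0.02,0,0],[-0.04,0,0],[-0.06,0,0],[-0.08,0,0],[-0.09,0,0],[-0.1,0,0],[-0.1,0,0]], yaw=[0,0,0,0,0,0,0], claw=[1,1,1,1,1,1,1])

```text
time_s: 6.6
tcp_pos: [0.5327, -0.0425, 0.0267]
eef_rot: [179.9, -0.5, -148.4]
contact_force: [-11.3, -8.8, 10.4]
gripper_width: 0.0003
gripper_force: 7.1
```

```bash
python3 -W ignore cloud.py
```

```text
tcp stand [-0.07815906  0.00051409] 0.02674979836006631 [-11.27749198  -8.7817095   10.42419043] 6.6
scene finger min z [0.0791 0.0793 0.0806] plate x [-0.0612 -0.0587 -0.057 ] specimen top 330 [ 0.0789 -0.0026  0.0606]
side finger min z [0.0527 0.0527 0.0528] plate x [-0.0663 -0.0607 -0.0591] specimen top 289 [0.0758 0.0051 0.0605]
```

Request:
step_arm(xyz=[[-0.01,0,0],[-0.02,0,0],[-0.025,0,0],[-0.025,0,0],[-0.025,0,0]], yaw=[0,0,0,0,0], claw=[1,1,1,1,1])

```text
time_s: 7.12
tcp_pos: [0.5324, -0.0424, 0.0266]
eef_rot: [179.8, -1.0, -148.4]
contact_force: [-23.0, -18.0, 22.8]
gripper_width: 0.0007
gripper_force: 14.3
```

The force rose with no further motion, so the carriage is at its end stop. Retracting steadily.

Request:
step_arm(xyz=[[0.02,0,0],[0.04,0,0],[0.06,0,0],[0.08,0,0],[0.1,0,0],[0.12,0,0],[0.15,0,0],[0.19,0,0],[0.23,0,0],[0.28,0,0],[0.33,0,0],[0.38,0,0],[0.42,0,0],[0.42,0,0],[0.42,0,0]], yaw=[0,0,0,0,0,0,0,0,0,0,0,0,0,0,0], claw=[1,1,1,1,1,1,1,1,1,1,1,1,1,1,1])

```text
time_s: 8.37
tcp_pos: [0.4699, -0.082, 0.0276]
eef_rot: [-180.0, 0.0, -148.3]
contact_force: [0.5, 0.1, 0.4]
gripper_width: 0.0004
gripper_force: 0.0
```

```bash
python3 -W ignore cloud.py; python3 - <<'E'
from plant import cams
import cv2,numpy as np
p,_=cams.capture('side');q,_=cams.capture('scene')
cv2.imwrite('pics/both6.png',cv2.resize(np.hstack([p[160:360,220:480],q[160:360,160:420]]),None,fx=1.5,fy=1.5,interpolation=2))
E
```

```text
tcp stand [-0.15233066 -0.00020604] 0.02764015725542269 [0.53038306 0.14295577 0.44328268] 8.3667
scene finger min z [0.051  0.053  0.0578] plate x [-0.0849 -0.0827 -0.0808] specimen top 214 [ 0.0594 -0.004   0.0602]
side finger min z [0.0534 0.0537 0.0545] plate x [-0.0897 -0.0836 -0.0831] specimen top 292 [0.0515 0.0045 0.0607]
```

View pics/both6.png

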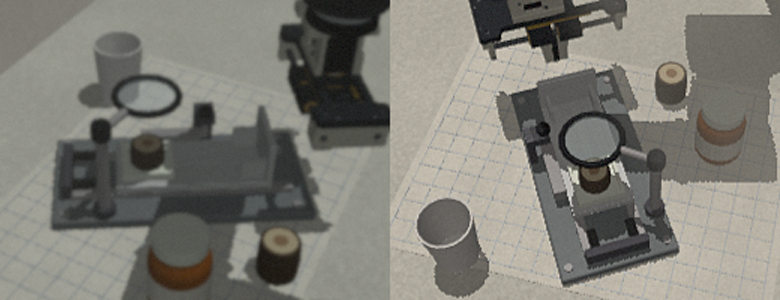

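The plate came to rest 36 mm in (−0.1187 → −0.0827). The specimen, at left crop (148,150), is upright in its well under the lens. The jar, cup and spare stand where they were, and the gripper touches nothing.

```bash
python3 -c "
from plant import job;print(job.close_job())"
```

```text
the job is handed in; nothing more can be done
None
```

The carriage was pushed to its end stop, sprang back and is caught 36 mm in, with the specimen upright in its well under the lens and nothing else disturbed; the real fingertips proved about 40 mm shorter than stated, so the first push passed over the plate without touching it and I repeated it lower.

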